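Rock a wedged alignment mandrel free and hang it up

TASK

The clutch alignment mandrel is wedged in the leaning green holder: two stiff steel claws hook over its flange, so it will not come out by pulling. Holding it by its blue grip, rock it to one side and then to the other until both claws have been pushed back clear of the flange, draw it out along its own axis, and hang it upright by its brass collar in the grey fork stand, pushed to the back of the slot; let go of it. Leave the spring, the blue tin, the bearing and the brown block standing where they are.

Things in the scene. Friction and masses are not known exactly. Their poses are not given: they have to be found in the camera images.
- mandrel: The loose steel mandrel, 142 mm long, 0.2 to 0.4 kg. Origin at the centre of its foot, z along it to the grip. From the foot up: tail dia. 12 (0-36 mm), flange dia. 26 (36-46), neck dia. 16 (46-84), brass collar dia. 38 (84-90), blue square grip 22 x 22 (90-142).
- mandrel_grip (a point): Centre of the mandrel's blue grip (22 x 22 mm, 52 mm long), 116 mm from the foot. z runs along the mandrel from foot to grip, x and y are square to the grip's flats. At the start z leans 25 degrees from vertical, roughly towards the robot, and y is level: the rocking direction.
- mandrel_collar (a point): Point on the mandrel's axis at the underside of its brass collar (dia. 38 mm, 6 mm thick), 84 mm from the foot and 32 mm below the grip's centre. Axes as for the grip.
- holder: The green holder, fixed to the bench, in another place and yaw each time. Origin under its base (130 x 110 x 14 mm), z up, -x roughly towards the robot. Its cradle leans 25 degrees to -x. Cheeks, guides and claws end 63 mm up the cradle from the seat; the claws' outer ends stand 65 to 75 mm out to each side.
- cradle_seat (a point): Bottom of the shallow pocket where the mandrel's foot stands at the start; it rocks about this point. z: direction in which it is drawn out (25 degrees from vertical). y: level, the rocking direction; about 0.19 rad to each side brings a claw to its stop. Cheeks hold it in x. The neck pushes the claws 54 mm up z.
- claw_left (a joint): Travel (m) of the flat steel claw on the cradle's +y side: 0 hooked over the flange, up to 0.010 as it is pushed outwards. It slides stiffly (about 22 N) and stays where it is left. Its tip begins 8.3 mm from the axis, so it clears the flange (radius 13 mm) at about 0.005; 0.007 leaves room.
- claw_right (a joint): The same for the claw on the cradle's -y side; positive is outwards, to -y.
- fork: The grey fork stand, fixed, in another place and yaw each time. Origin on the bench below the seat point, z up, -x to the slot's open mouth. Fork plate 53 mm wide, 9 mm thick, top at 115 mm; only 3 mm screw heads stand above it, 46 mm behind the seat. Base 12 mm high, from 25 mm before to 85 mm behind the seat; post dia. 20 mm, 46 mm behind.
- fork_seat (a point): Where the centre of the collar's underside should hang: mid-slot near its back end, on the fork's top face, 115 mm above the bench. z up, -x to the open mouth (roughly to the robot). Slot 25 mm wide in y, from 9 mm behind this point (closed end) to 35 mm before it, then a flared mouth to 46 mm before it.
- spring_a_mid (a point): Centre of a bystander: upright coil spring, dia. 39 mm, 68 mm tall, beside the holder or about 125 mm before the fork's seat. z up.
- grease_tin_mid (a point): Centre of a bystander: blue tin, dia. 53 mm, 38 mm tall, beside the holder or about 125 mm before the fork's seat. z up.
- bearing_a_mid (a point): Centre of a bystander: steel release bearing lying flat, dia. 48 mm, 18 mm tall, beside the holder or about 125 mm before the fork's seat. z up.
- lining_block_1_mid (a point): Centre of a bystander: brown friction block 100 x 25 x 50 mm (x, y, z), standing behind the holder.
Mind the look-alikes: they are no part of the job. There is more than one size of the mandrel; the job needs the smaller. Leave any black look-alike of the holder alone.

How it is judged:
On the way, in this order (a step that is already met when the one before it is completed fails the run):
1. the mandrel, still seated, is rocked to one side and has pushed that claw back at least 5 mm (z of mandrel_collar in the frame of cradle_seat below 0.09 m and ((value of joint claw_left above 0.005 m and y of mandrel_grip in the frame of cradle_seat above 0.008 m) or (value of joint claw_right above 0.005 m and y of mandrel_grip in the frame of cradle_seat below -0.008 m))), for 0.1 s.
2. still seated, it has been rocked to the other side too: both claws pushed back at least 5 mm (z of mandrel_collar in the frame of cradle_seat below 0.09 m and value of joint each of claw_left, claw_right above 0.005 m), for 0.1 s.
3. the mandrel is drawn out of the holder (risen at least 60 mm along the holder's axis) (z of mandrel_collar in the frame of cradle_seat above 0.144 m), for 0.1 s.
At the end, for the whole second after the job is handed in: The mandrel hangs at rest in the fork, grip up and within 0.12 rad of vertical, its collar's underside within 13 mm of the seat point sideways and -4 to +5 mm of the fork's top face in height; spring, tin, bearing and block never moved more than 15 mm from where they stood (horizontal distance between mandrel_collar and fork_seat below 0.013 m and z of mandrel_collar in the frame of fork_seat between -0.004 and 0.005 m and angle between mandrel_grip's own z axis and vertical below 0.12 rad and linear speed of mandrel below 0.02 m/s and angular speed of mandrel below 0.2 rad/s); the robot touches nothing.
It fails at once if the spring, tin, bearing or block is moved more than 15 mm (distance of any of spring_a_mid, grease_tin_mid, bearing_a_mid, lining_block_1_mid from where it was at the start of the episode above 0.015 m).
It also fails if it takes over 56 s, if anything falls off the work surface, if the arm or the gripper's body presses on something with over 40 N, if the wrist force passes 120 N, or if a joint passes its speed limit or range.

ROBOT

A 6-joint arm with a two-finger parallel gripper is mounted at the origin on a cart in front of the work surface, level with it; the furniture and walls round the work are solid. World frame = base frame: x ahead of the robot, y to its left, z up, the work surface at z = 0. Lengths are in m, angles in rad, forces in N, time in s.
With the tool pointing down it reaches from about 0.3 to 0.775 m from the base axis. Payload 14.6 kg.
Tool frame: the origin (TCP) lies on the centre line of the jaws, within the pads' length; the fingertips stand 14 mm ahead of it and the grasp point (between the pads) lies 5 mm behind it; x points along the fingers, y is the direction in which the jaws open and shut, and the axes are right-handed (so a half turn about x gives the same grasp; the last joint's range is limited). The gripper opens to 94 mm and grips with 3 to 60 N. Pads are 16 mm wide; open, the fingers measure 119 mm over their backs; the gripper's body (75 mm by 177 mm) begins 78 mm behind the grasp point.
Start: joints at [1.178, 0.3, 1.521, -0, 1.321, -0.067], TCP at [0.176, 0.521, 0.219] pointing down, gripper open.
Joint ranges: [-3.03, 3.03], [-0.79, 2.21], [0.23, 2.52], [-1.04, 4.18], [0, 3.07], [-2.55, 2.55]. Speed limits (rad/s): [2.22, 2.22, 2.57, 3.14, 3.14, 3.14].

INTERFACE

Orientations are given as [roll, pitch, yaw] about the fixed x, y, z axes, in that order (R = Rz(yaw) Ry(pitch) Rx(roll)).
In Python, from station import * gives the robot as it stands. The module is installed in compiled form; this text tells all that it offers.
- The arm moves only by the shell command python3 -m handwheel 'ROWS' [FORCE]. ROWS is JSON, a list of rows, each a list of 3 entries, a list of its own where there are three numbers: the shift along the tool's x, y, z in mm, then the turn about the tool's x in rad, then the gripper command: -1 is fully open, 1 is shut, values between are in proportion. In form: [[[dx, dy, dz], spin, gripper], ...]. A call has exactly 5 rows; each row is the pose to reach, as a shift and turn from the pose measured when the call began, along the tool's axes at that moment; what a row does not reach only later rows make up. A row lasts 1/10 s, in which the tool goes at most 50 mm and 8.59 degrees, less where a joint would pass 70% of its speed; a pose out of reach is approached as far as the arm can. A call with a gripper value outside its range is refused whole. The fingers move at their own pace and stop on an object; FORCE is the grip in N (left out, the last holds). Time passes only in rows, so rows that repeat a pose let the fingers close, or fill a call up. It gives the time, the measured TCP pose, the force and the opening at its end, in the units of the state.
- get_obs(): the state, without advancing time (a new reading comes with each control period).
- camera(name): name is "side" or "top"; returns (picture, depth): 384x512x3 uint8, blue, green, red; 384x512 float32, m along the optical axis (not along the pixel's ray), 0 where there is no reading.
- camera_info(name): a dict with "fx", "fy", "cx", "cy" (pixels), "extrinsics" (4x4, takes a point from camera to world coordinates). Camera axes: x right, y down, z forward; pixel columns grow to the right and rows downward; lengths in m; the calibration is good to about 2 mm. A picture is of the moment at which its call begins. camera_info takes no time and is no camera call.
- hand_in(): hands the job in, once; it reports no verdict.
The state is a dict: "time_s": time; "qpos": joint angles; "joint_vel": joint speeds; "tau": joint torques, N m; "ee_pos": TCP position; "eef_rot": TCP orientation; "force": force on the tool from outside, world axes, zero at the start; "moment": the same for the moment, N m; "grip_width": finger opening in m.
Only numpy, scipy, OpenCV 4.12 (cv2) and the standard library are available. Lean on these libraries where they do the work, as an engineer would, in place of code of your own. Each camera call takes 0.05 s, during which the arm holds its last target. There are 200 camera calls.

## Working session

There is one attempt and no reset: what is moved stays moved. The work goes in short steps, Python scripts to look and compute and a shell command to move; the robot and the scene stay as the last step left them, time stands still between calls to the robot, and variables do not carry over. Pictures are saved under pics/ and viewed, about 8 in all and at most 12, crops included, and the job is handed in when it is done.

```bash
mkdir -p pics; cat > h.py <<'E'
from station import *
import numpy as np, cv2
def shot(n):
    p,d=camera(n); np.savez('last_%s.npz'%n,p=p,d=d); return p,d
def pts(n,d):
    i=camera_info(n); v,u=np.mgrid[:d.shape[0],:d.shape[1]]
    P=np.stack([(u-i['cx'])/i['fx']*d,(v-i['cy'])/i['fy']*d,d,np.ones_like(d)],-1)
    return (P@np.array(i['extrinsics']).T)[...,:3]
E
python3 - <<'E'
from h import *
for n in('side','top'):
    p,d=shot(n); cv2.imwrite('pics/%s0.png'%n,p)
    i=camera_info(n); print(n,i['fx'],i['cx'],np.round(i['extrinsics'],3).tolist(),(d>0).mean())
print(get_obs())
E
```

```text
side 358.59864685297185 257.470487941462 [[-0.999, 0.001, -0.038, 0.559], [0.032, 0.563, -0.826, 0.761], [0.02, -0.826, -0.563, 0.678], [0.0, 0.0, 0.0, 1.0]] 0.99615478515625
top 479.15238951372453 254.05786451890265 [[0.01, -0.996, 0.086, 0.39], [-1.0, -0.011, -0.01, -0.042], [0.011, -0.086, -0.996, 1.537], [0.0, 0.0, 0.0, 1.0]] 0.9959004720052084
{'time_s': 0.1, 'qpos': array([ 1.17837573e+00,  3.00404814e-01,  1.52152120e+00, -2.91658044e-05,
        1.32070829e+00, -6.66140285e-02]), 'joint_vel': array([ 1.90645809e-03, -1.58856337e-03, -1.61550467e-03, -1.44423462e-03,
        5.28059996e-04,  5.24692521e-05]), 'tau': array([-5.05024018e-04, -5.32645833e+01, -3.53282225e+01,  7.08885561e-02,
        2.35523534e-02, -9.07132085e-05]), 'ee_pos': array([0.17597087, 0.52085191, 0.21894802]), 'eef_rot': array([-1.61029577,  1.56975429, -1.9360951 ]), 'force': array([ 0.23510895, -0.14519945,  0.11899932]), 'moment': array([ 0.0076491 , -0.00356737,  0.02696156]), 'grip_width': 0.09417792136681956}
```

View pics/top0.png

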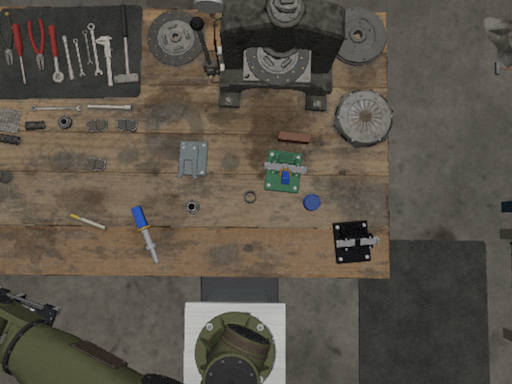

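View pics/side0.png

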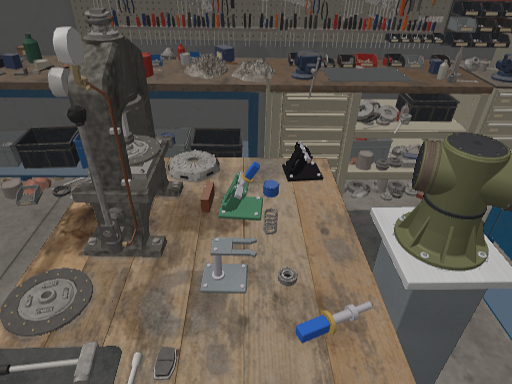

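The job's mandrel is in the green holder: top (285,177), side (250,172). The look-alikes are the larger mandrel lying at top (147,235), side (330,325), and the black holder at top (352,242), side (302,163). The fork is at top (193,160), the bearing (192,207), the spring (250,197), the tin (312,202) and the block (294,138).

```bash
python3 - <<'E'
from h import *
a=np.load('last_top.npz');p,d=a['p'],a['d'];P=pts('top',d)
b=np.load('last_side.npz');q,e=b['p'],b['d'];Q=pts('side',e)
c1=cv2.resize(p[120:220,170:330],None,fx=5,fy=5,interpolation=cv2.INTER_CUBIC)
cv2.imwrite('pics/c1.png',c1)
c2=cv2.resize(q[150:300,190:300],None,fx=4,fy=4,interpolation=cv2.INTER_CUBIC)
cv2.imwrite('pics/c2.png',c2)
for n,(im,W) in {'top':(p,P),'side':(q,Q)}.items():
    h=cv2.cvtColor(im,cv2.COLOR_BGR2HSV)
    for nm,lo,hi in(('green',(65,90,40),(90,255,255)),('blue',(105,130,60),(130,255,255)),('brass',(18,120,100),(30,255,255))):
        m=cv2.inRange(h,lo,hi)
        N,l,s,c=cv2.connectedComponentsWithStats(m)
        for k in range(1,N):
            if s[k,4]<8: continue
            w=W[l==k]
            if not(0.2<np.median(w[:,0])<0.75 and abs(np.median(w[:,1]))<0.5): continue
            print(n,nm,s[k],c[k].round(1),np.median(w,0).round(3),w.min(0).round(3),w.max(0).round(3))
E
```

```text
top green [268 151  34  15 312] [284.4 157.5] [ 0.604 -0.149  0.061] [ 0.576 -0.208  0.008] [ 0.633 -0.101  0.116]
top green [265 170  35  23 447] [280.9 181.9] [ 0.532 -0.136  0.014] [ 0.501 -0.198  0.004] [ 0.571 -0.092  0.162]
top blue [282 171   7  14  88] [285.  177.4] [ 0.532 -0.145  0.161] [ 0.516 -0.162  0.015] [ 0.554 -0.136  0.174]
top blue [303 194  17  16 197] [311.4 201.9] [ 0.468 -0.237  0.037] [ 0.446 -0.261  0.003] [ 0.493 -0.213  0.045]
top blue [132 206  15  22 202] [138.8 216.5] [0.416 0.3   0.039] [ 0.385 -0.042 -0.003] [0.45  0.33  1.537]
top brass [279 168  12   9  31] [284.7 170.9] [ 0.558 -0.147  0.124] [ 0.541 -0.163  0.016] [ 0.564 -0.133  0.131]
top brass [137 225  14   7  30] [143.4 227.7] [0.382 0.283 0.046] [0.372 0.266 0.035] [0.391 0.304 0.053]
side green [219 174  44  46 964] [240.  204.7] [ 0.574 -0.119  0.013] [ 0.5   -0.199  0.004] [0.635 0.761 0.678]
side blue [245 162  15  17 139] [252.1 170.1] [ 0.536 -0.134  0.147] [ 0.509 -0.456 -0.005] [ 0.556 -0.128  0.168]
side blue [263 181  16  16 184] [270.4 188.8] [ 0.471 -0.218  0.028] [ 0.446 -0.259  0.002] [0.559 0.761 0.678]
side blue [296 315  34  28 584] [312.2 328.2] [0.419 0.31  0.037] [ 0.382  0.257 -0.005] [0.452 0.331 0.041]
side brass [242 173  11   9  32] [245.8 177.9] [ 0.556 -0.135  0.122] [ 0.535 -0.156  0.11 ] [ 0.565 -0.128  0.127]
side brass [320 310  16  25 152] [329.7 321.1] [0.379 0.299 0.039] [ 0.364  0.235 -0.006] [0.393 0.314 0.049]
```

View pics/c1.png

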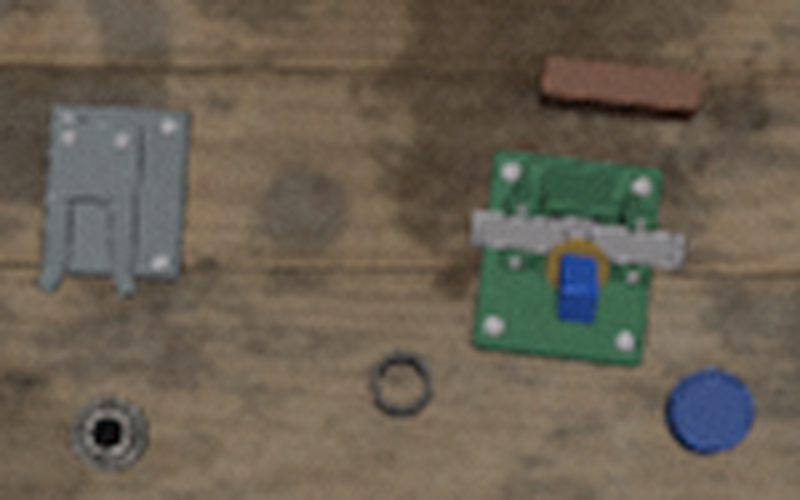

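View pics/c2.png

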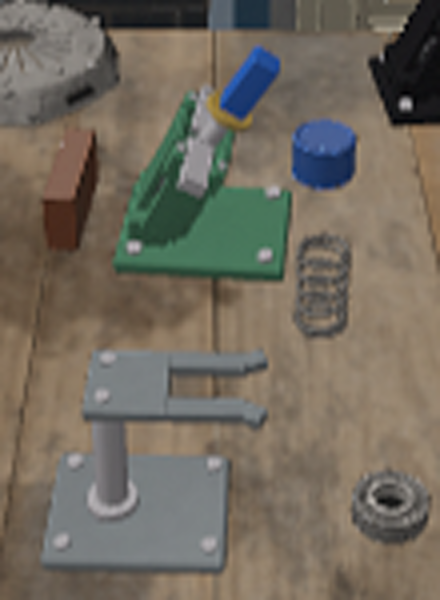

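The crops confirm the choice: the small mandrel with its blue grip is in the green holder (top crop, 578,288). The fork's mouth faces the robot (top crop, about 85,285). Next I work out the geometry.

```bash
cat >> h.py <<'E'
def ray(n,u,v,z):
    i=camera_info(n);E=np.array(i['extrinsics']);r=E[:3,:3]@[(u-i['cx'])/i['fx'],(v-i['cy'])/i['fy'],1]
    return E[:3,3]+r*(z-E[2,3])/r[2]
from scipy.spatial.transform import Rotation as Ro
def tool(): 
    o=get_obs();return np.array(o['ee_pos']),Ro.from_euler('xyz',o['eef_rot']).as_matrix(),o
def goto(target_tcp,ydir):
    p,R,o=tool(); y=R[:,1]; yd=np.array([*ydir,0]);yd/=np.linalg.norm(yd)
    if y@yd<0: yd=-yd
    s=np.arctan2(np.dot(np.cross(y,yd),R[:,0]),y@yd)
    print('t',o['time_s'],'shift',(R.T@(np.array(target_tcp)-p)*1000).round(1),'spin',s.round(3),'q',np.round(o['qpos'],2),'w',o['grip_width'])
E
python3 - <<'E'
from h import *
c=lambda u,v:((u+.5)/5+170-.5,(v+.5)/5+120-.5)
print('tool',tool()[1].round(3).tolist())
for nm,z,L in(('hbase',.014,[(495,150),(662,168),(640,362),(475,345)]),('hscrew',.017,[(511,172),(641,187),(624,341),(493,326)]),
 ('claw ends',.085,[(473,226),(685,250)]),
 ('fslot: closedL closedR mouthL mouthR outerL outerR',.115,[(70,200),(110,201),(62,268),(112,275),(45,268),(133,272)]),('fplate back',.115,[(55,105),(142,112)]),
 ('fscrews',.118,[(68,137),(122,140)]),('fbase r',.012,[(188,113),(178,278)]),
 ('brg',.018,[(108,433)]),('spring',.068,[(400,384)]),('tin',.038,[(710,411)]),('block',.05,[(622,85)])):
    print(nm,[ray('top',*c(*q),z).round(4).tolist()[:2] for q in L])
# depth-based: fork plate points
P=pts('top',np.load('last_top.npz')['d']); S=pts('side',np.load('last_side.npz')['d'])
for n,W in(('top',P),('side',S)):
    m=(np.abs(W[...,2]-.114)<.006)&(W[...,0]>.5)&(W[...,0]<.68)&(W[...,1]>0)&(W[...,1]<.2)
    w=W[m];r=cv2.minAreaRect(w[:,:2].astype(np.float32));print(n,'plate',m.sum(),w.mean(0).round(4),np.round(r[0],4),np.round(r[1],4),r[2])
E
```

```text
tool [[-0.0, 0.32, 0.947], [-0.001, 0.947, -0.32], [-1.0, -0.001, -0.0]]
hbase [[0.6365, -0.1029], [0.626, -0.2104], [0.5009, -0.1965], [0.5106, -0.0911]]
hscrew [[0.6219, -0.1132], [0.6131, -0.1966], [0.514, -0.186], [0.5227, -0.1024]]
claw ends [[0.5779, -0.087], [0.5646, -0.2167]]
fslot: closedL closedR mouthL mouthR outerL outerR [[0.587, 0.155], [0.5866, 0.1311], [0.546, 0.1589], [0.5422, 0.129], [0.5459, 0.169], [0.5441, 0.1165]]
fplate back [[0.6443, 0.1653], [0.6407, 0.1131]]
fscrews [[0.6245, 0.1567], [0.6231, 0.1244]]
fbase r [[0.6585, 0.0947], [0.5517, 0.0992]]
brg [[0.4519, 0.1411]]
spring [[0.4818, -0.0434]]
tin [[0.4688, -0.2381]]
block [[0.6729, -0.1811]]
top plate 426 [0.592  0.14   0.1148] [0.5837 0.1421] [0.0581 0.1032] 89.21089935302734
side plate 620 [0.5888 0.1477 0.1128] [0.5828 0.146 ] [0.0589 0.1033] 87.9302978515625
```

```bash
python3 - <<'E'
from h import *
a,b=ray('top',285,170.8,.128),ray('top',284.6,184,.166);print(a,b,(a+b)/2)
y=(.1065,.9943)
goto((.534,-.146,.215),y)
S=np.load('last_side.npz');h=cv2.cvtColor(S['p'],cv2.COLOR_BGR2HSV);m=cv2.inRange(h,(105,130,60),(130,255,255));m[180:]=0
w=pts('side',S['d'])[cv2.erode(m,np.ones((3,3)))>0];w=w[w[:,1]>-.2];print(len(w),w.mean(0).round(4),w.min(0).round(3),w.max(0).round(3))
E
```

```text
[ 0.5551305  -0.14742291  0.128     ] [ 0.51246187 -0.14358792  0.166     ] [ 0.53379619 -0.14550542  0.147     ]
t 0.1 shift [   4.5 -517.2  552.6] spin -0.219 q [ 1.18  0.3   1.52 -0.    1.32 -0.07] w 0.09417792136681956
79 [ 0.5353 -0.1334  0.1493] [ 0.519 -0.144  0.128] [ 0.553 -0.128  0.168]
```

```bash
python3 -m handwheel '[[[0,-34,36],0,-1],[[0,-68,73],0,-1],[[0,-102,109],0,-1],[[0,-136,146],0,-1],[[0,-170,182],0,-1]]' 40
python3 -m handwheel '[[[0,-34,36],0,-1],[[0,-68,73],0,-1],[[0,-102,109],0,-1],[[0,-136,146],0,-1],[[0,-170,182],0,-1]]'
python3 -m handwheel '[[[0,-34,36],0,-1],[[0,-68,73],0,-1],[[0,-102,109],0,-1],[[0,-136,146],0,-1],[[0,-136,146],0,-1]]'
python3 - <<'E'
from h import *
goto((.534,-.1455,.215),(.1065,.9943))
E
```

```text
time_s: 0.6
ee_pos: [0.2943, 0.2997, 0.219]
eef_rot: [-1.642, 1.57, -1.967]
force: [1.0, 0.1, 0.4]
grip_width: 0.0942
time_s: 1.1
ee_pos: [0.4125, 0.0792, 0.2192]
eef_rot: [-1.442, 1.57, -1.767]
force: [1.3, 2.0, 0.3]
grip_width: 0.0944
time_s: 1.6
ee_pos: [0.5085, -0.1005, 0.2184]
eef_rot: [-2.07, 1.569, -2.399]
force: [0.6, 0.4, -0.3]
grip_width: 0.0941
t 1.6 shift [  3.4 -34.3  38.7] spin -0.223 q [-0.27  0.23  1.61 -0.    1.3  -1.51] w 0.09406941646509137
```

```bash
python3 -m handwheel '[[[3,-34,39],-0.11,-1],[[3,-34,39],-0.22,-1],[[3,-34,39],-0.22,-1],[[3,-34,39],-0.22,-1],[[3,-34,39],-0.22,-1]]'
python3 - <<'E'
from h import *
goto((.534,-.1455,.146),(.1065,.9943))
p,d=shot('top');cv2.imwrite('pics/t1.png',cv2.resize(p[130:220,230:340],None,fx=6,fy=6,interpolation=cv2.INTER_CUBIC))
p,d=shot('side');cv2.imwrite('pics/s1.png',cv2.resize(p[110:230,200:310],None,fx=5,fy=5,interpolation=cv2.INTER_CUBIC))
E
```

```text
time_s: 2.1
ee_pos: [0.5341, -0.1443, 0.2156]
eef_rot: [-2.245, 1.569, -2.356]
force: [-0.1, 0.1, 0.5]
grip_width: 0.0937
t 2.1 shift [69.6 -1.1  0.1] spin -0.004 q [-0.33  0.31  1.52 -0.    1.32 -1.79] w 0.09366913266487077
```

View pics/s1.png

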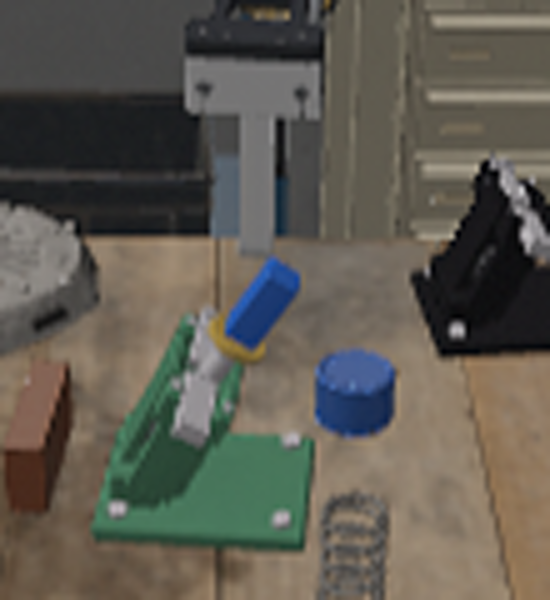

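The open fingers (tips about 255,250) stand over the grip (262,300), so I descend and close to a loose 34 mm gap for the rocking.

```bash
python3 -m handwheel '[[[18,-1,0],0,-1],[[36,-1,0],0,-1],[[54,-1,0],0,-1],[[69,-1,0],0,-1],[[69,-1,0],0,0.28]]'
python3 -m handwheel '[[[0,0,0],0,0.28],[[0,0,0],0,0.28],[[0,0,0],0,0.28],[[0,0,0],0,0.28],[[0,0,0],0,0.28]]'
python3 - <<'E'
from h import *
goto((.534,-.1455,.146),(.1065,.9943))
p,d=shot('top');p2,d=shot('side')
z=lambda q:cv2.resize(q,(480,480),interpolation=cv2.INTER_CUBIC)
cv2.imwrite('pics/a2.png',z(p2[120:220,200:300]))
print(tool()[1].round(3).tolist())
E
```

```text
time_s: 2.7
ee_pos: [0.5332, -0.1449, 0.1452]
eef_rot: [-2.935, 1.567, -3.046]
force: [0.7, 0.0, 0.2]
grip_width: 0.089
time_s: 3.2
ee_pos: [0.5333, -0.1449, 0.1455]
eef_rot: [-2.875, 1.568, -2.985]
force: [0.1, -1.1, 0.9]
grip_width: 0.0491
t 3.2 shift [-0.5 -0.5  0.8] spin -0.004 q [-0.33  0.38  1.6  -0.    1.17 -1.79] w 0.04914250435882292
[[-0.003, 0.11, 0.994], [-0.0, 0.994, -0.11], [-1.0, -0.001, -0.003]]
```

View pics/a2.png

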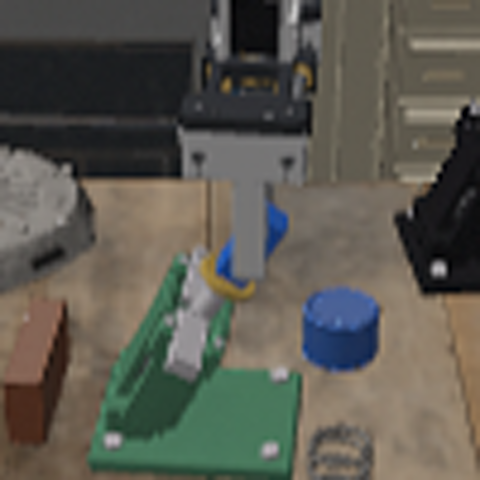

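```bash
python3 -m handwheel '[[[-2,0,0],0,0.28],[[-2,0,0],0,0.28],[[-2,0,0],0,0.28],[[-2,3,0],0,0.28],[[-2,6,0],0,0.28]]'
python3 -m handwheel '[[[0,3,0],0,0.28],[[0,6,0],0,0.28],[[0,9,0],0,0.28],[[0,12,0],0,0.28],[[0,12,0],0,0.28]]'
python3 - <<'E'
from h import *
goto((.534,-.1455,.146),(.1065,.9943))
E
```

```text
time_s: 3.8
ee_pos: [0.5339, -0.1387, 0.1473]
eef_rot: [-2.947, 1.567, -3.058]
force: [1.0, -0.4, -0.3]
grip_width: 0.0335
time_s: 4.3
ee_pos: [0.5351, -0.1282, 0.1481]
eef_rot: [-2.182, 1.566, -2.293]
force: [-7.0, -12.2, 6.8]
grip_width: 0.0338
t 4.3 shift [  2.2 -17.3   0.9] spin -0.004 q [-0.3   0.37  1.6  -0.01  1.17 -1.76] w 0.033799432261648006
```

```bash
python3 -m handwheel '[[[0,2,0],0,0.28],[[0,4,0],0,0.28],[[0,6,0],0,0.28],[[0,6,0],0,0.28],[[0,6,0],0,0.28]]'
python3 - <<'E'
from h import *
goto((.534,-.1455,.146),(.1065,.9943))
p,d=shot('top');p2,d2=shot('side')
z=lambda q:cv2.resize(q,(480,480),interpolation=cv2.INTER_CUBIC)
cv2.imwrite('pics/a3.png',np.hstack([z(p[140:200,255:315])[:,:400],z(p2[150:220,210:280])[:,:400]]))
E
```

```text
time_s: 4.8
ee_pos: [0.5354, -0.1238, 0.1486]
eef_rot: [-1.958, 1.563, -2.069]
force: [-5.4, -12.8, 5.1]
grip_width: 0.0339
t 4.8 shift [  2.7 -21.7   1. ] spin -0.005 q [-0.29  0.37  1.6  -0.01  1.17 -1.75] w 0.033923271910558064
```

View pics/a3.png

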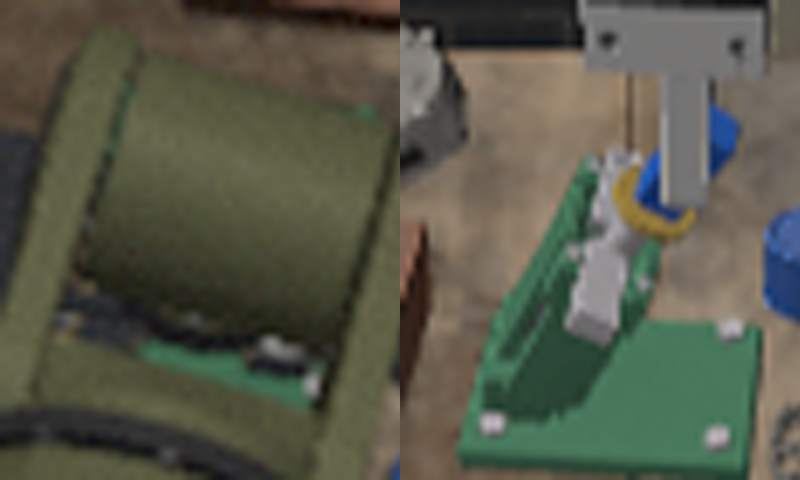

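The mandrel is tilted to the left, with the claw's end face at about side pixel (238,197). I push a little further and measure the claw's shift from the side depth.

```bash
python3 -m handwheel '[[[0,2,0],0,0.28],[[0,4,0],0,0.28],[[0,4,0],0,0.28],[[0,4,0],0,0.28],[[0,4,0],0,0.28]]'
cp last_side.npz side_mid.npz 2>/dev/null; cat > claw.py <<'E'
from h import *
def left(W,p):
    # claw end face: greyish pixels near the +y end
    m=(p.max(-1).astype(int)-p.min(-1)<35)&(p.max(-1)>110)
    R=np.array([[.9943,-.1065],[.1065,.9943]])
    xy=(W[...,:2]-[.571,-.152])@R.T
    return m&(np.abs(xy[...,0])<.03)&(W[...,2]>.06)&(W[...,2]<.11),xy
if __name__=='__main__':
    goto((.534,-.1455,.146),(.1065,.9943))
    p2,d2=camera('side');np.savez('now.npz',p=p2,d=d2)
    for f in('last_side.npz','now.npz'):
        a=np.load(f);W=pts('side',a['d']);m,xy=left(W,a['p']);y=xy[...,1][m&(xy[...,1]>.03)&(xy[...,1]<.09)];print(f,len(y),np.percentile(y,[50,80,90,97]).round(4))
E
python3 - <<'E'
import numpy as np
E
python3 claw.py
```

```text
time_s: 5.4
ee_pos: [0.5356, -0.1213, 0.1489]
eef_rot: [-1.843, 1.56, -1.955]
force: [-4.5, -11.8, 2.5]
grip_width: 0.0343
t 5.4 shift [  3.1 -24.2   1.1] spin -0.005 q [-0.28  0.37  1.6  -0.01  1.17 -1.74] w 0.03425599200980807
last_side.npz 70 [0.048  0.0628 0.0715 0.0729]
now.npz 73 [0.0482 0.0642 0.0734 0.0756]
```

```bash
python3 -m handwheel '[[[0,-6,0],0,0.28],[[0,-12,0],0,0.28],[[0,-18,0],0,0.28],[[0,-24,0],0,0.28],[[0,-30,0],0,0.28]]'
python3 -m handwheel '[[[0,-4,0],0,0.28],[[0,-8,0],0,0.28],[[0,-12,0],0,0.28],[[0,-15,0],0,0.28],[[0,-15,0],0,0.28]]'
python3 claw.py
```

```text
time_s: 5.95
ee_pos: [0.5322, -0.1512, 0.1492]
eef_rot: [-1.884, 1.561, -1.996]
force: [-0.8, 7.2, 3.8]
grip_width: 0.0341
time_s: 6.45
ee_pos: [0.5305, -0.165, 0.1498]
eef_rot: [-2.028, 1.563, -2.139]
force: [-1.9, 11.9, 7.7]
grip_width: 0.0341
t 6.45 shift [ 3.6 19.8  1.3] spin -0.005 q [-0.36  0.38  1.58 -0.01  1.18 -1.82] w 0.03412489738926929
last_side.npz 70 [0.048  0.0628 0.0715 0.0729]
now.npz 71 [0.0492 0.0649 0.0729 0.0744]
```

```bash
python3 -m handwheel '[[[0,-2,0],0,0.28],[[0,-4,0],0,0.28],[[0,-5,0],0,0.28],[[0,-6,0],0,0.28],[[0,-6,0],0,0.28]]'
python3 claw.py; cp now.npz r1.npz
```

```text
time_s: 7.0
ee_pos: [0.53, -0.1694, 0.15]
eef_rot: [-2.348, 1.565, -2.459]
force: [-1.9, 15.6, 6.3]
grip_width: 0.0339
t 7.0 shift [ 3.9 24.2  1.3] spin -0.004 q [-0.37  0.38  1.58 -0.01  1.18 -1.83] w 0.03386287665443279
last_side.npz 70 [0.048  0.0628 0.0715 0.0729]
now.npz 74 [0.0485 0.0651 0.0735 0.0742]
```

```bash
python3 -m handwheel '[[[0,-2,0],0,0.28],[[0,-4,0],0,0.28],[[0,-4,0],0,0.28],[[0,-4,0],0,0.28],[[0,-4,0],0,0.28]]'
python3 -m handwheel '[[[2,6,0],0,0.28],[[3,12,0],0,0.28],[[3,18,0],0,0.28],[[3,24,0],0,0.28],[[3,26,0],0,0.28]]'
python3 - <<'E'
from h import *
goto((.534,-.1455,.146),(.1065,.9943))
p,d=shot('top');p2,d2=shot('side')
z=lambda q:cv2.resize(q,(480,480),interpolation=cv2.INTER_CUBIC)
cv2.imwrite('pics/a4.png',np.hstack([z(p[140:200,255:315])[:,:400],z(p2[150:220,210:280])[:,:400]]))
E
```

```text
time_s: 7.55
ee_pos: [0.5296, -0.1718, 0.1502]
eef_rot: [-2.947, 1.566, -3.057]
force: [-1.0, 13.8, 5.6]
grip_width: 0.0337
time_s: 8.05
ee_pos: [0.5325, -0.1454, 0.1471]
eef_rot: [-2.938, 1.566, -3.047]
force: [-0.5, -1.8, 0.4]
grip_width: 0.0338
t 8.05 shift [1.1 0.1 1.5] spin -0.003 q [-0.33  0.38  1.6  -0.    1.17 -1.79] w 0.03383146263661462
```

View pics/a4.png

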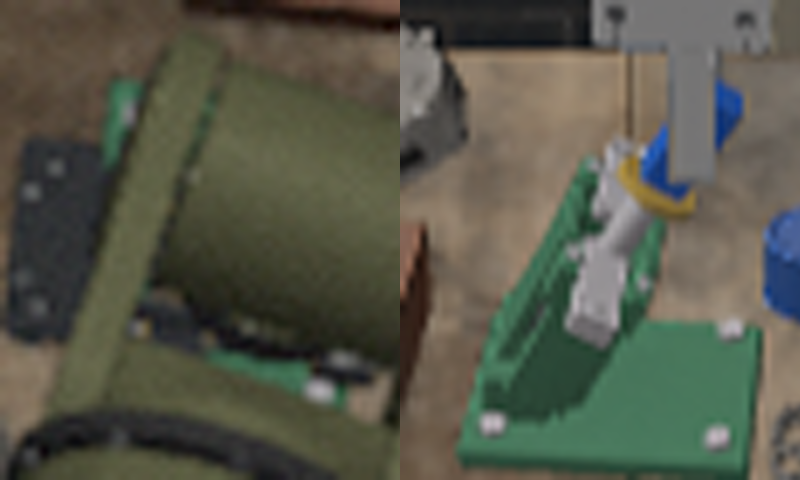

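The mandrel (grip about 700,130) stands near the middle and the neck is free between the claws. Now I grip it and draw a little.

```bash
python3 -m handwheel '[[[1,0,1],0,1],[[1,0,1],0,1],[[1,0,1],0,1],[[1,0,1],0,1],[[1,0,1],0,1]]' 45
python3 -m handwheel '[[[0,0,0],0,1],[[0,0,0],0,1],[[-4,0,-2],0,1],[[-8,0,-4],0,1],[[-13,0,-6],0,1]]'
python3 - <<'E'
from h import *
goto((.534,-.1455,.146),(.1065,.9943))
E
```

```text
time_s: 8.65
ee_pos: [0.5335, -0.1455, 0.1459]
eef_rot: [-3.083, 1.566, 3.091]
force: [2.2, 4.6, -1.3]
grip_width: 0.022
time_s: 9.15
ee_pos: [0.5274, -0.1452, 0.1585]
eef_rot: [-2.976, 1.566, -3.086]
force: [0.7, 0.7, -4.0]
grip_width: 0.0219
t 9.15 shift [12.5  0.4  6.6] spin -0.003 q [-0.33  0.35  1.6  -0.    1.2  -1.79] w 0.021854199780966945
```

```bash
python3 -m handwheel '[[[-9,0,-4.2],0,1],[[-18,0,-8.4],0,1],[[-27,0,-12.6],0,1],[[-36,0,-16.8],0,1],[[-45,0,-21],0,1]]'
python3 -m handwheel '[[[-9,0,-4.2],0,1],[[-18,0,-8.4],0,1],[[-27,0,-12.6],0,1],[[-36,0,-16.8],0,1],[[-36,0,-16.8],0,1]]'
python3 - <<'E'
from h import *
goto((.534,-.1455,.146),(.1065,.9943))
p,d=shot('top');p2,d2=shot('side')
cv2.imwrite('pics/a5.png',cv2.resize(p2[90:220,190:310],(550,600),interpolation=cv2.INTER_CUBIC))
E
```

```text
time_s: 9.65
ee_pos: [0.5064, -0.1429, 0.2045]
eef_rot: [-2.933, 1.566, -3.043]
force: [-0.3, -0.9, -3.0]
grip_width: 0.0216
time_s: 10.15
ee_pos: [0.4898, -0.1411, 0.2421]
eef_rot: [-2.633, 1.568, -2.743]
force: [-0.4, -0.0, -4.3]
grip_width: 0.0219
t 10.15 shift [96.   0.6 44.6] spin -0.003 q [-0.35  0.19  1.6  -0.    1.35 -1.81] w 0.021926444076151567
```

View pics/a5.png

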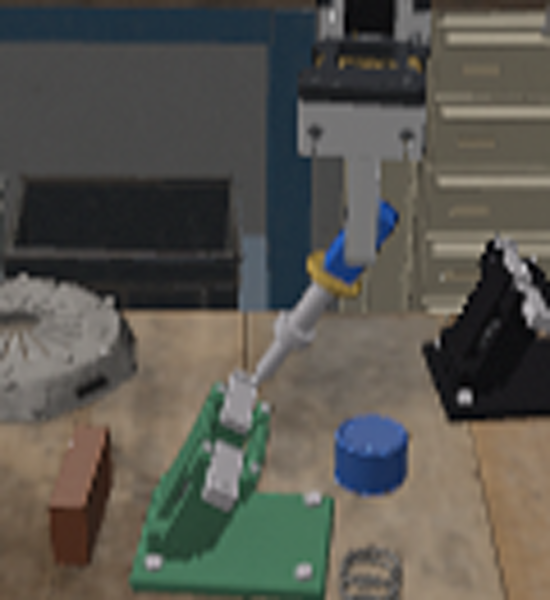

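The mandrel is fully out and still leans 25° (foot about 255,380). I ease the grip so it swings upright about the jaw axis, and measure the lean from depth.

```bash
cat > tilt.py <<'E'
from h import *
p,R,o=tool(); im,d=camera('side'); W=pts('side',d).reshape(-1,3)
q=(W-p)@R  # along tool axes
m=(q[:,0]>20)&(q[:,0]<135)&(np.abs(q[:,1])<.03)&(np.abs(q[:,2])<.09)
q=q*1000
m=(q[:,0]>18)&(q[:,0]<130)&(np.abs(q[:,1])<28)&(np.abs(q[:,2])<80)&(W[:,2]>.10)
a=q[m]
f=np.polyfit(a[:,0],a[:,2],1);g=np.polyfit(a[:,0],a[:,1],1)
print('t',o['time_s'],'pos',p.round(4),'F',np.round(o['force'],1),'n',m.sum(),'lean(z per x) deg',np.degrees(np.arctan(f[0])).round(1),'at0',f[1].round(1),'y lean',np.degrees(np.arctan(g[0])).round(1),'lowest',a[:,0].max().round(1))
E
python3 -m handwheel '[[[-6,0,-6],0,1],[[-12,0,-12],0,1],[[-18,0,-18],0,1],[[-18,0,-18],0,1],[[-18,0,-18],0,1]]' 45
python3 tilt.py
python3 -m handwheel '[[[0,0,0],0,1],[[0,0,0],0,1],[[0,0,0],0,1],[[0,0,0],0,1],[[0,0,0],0,1]]' 14
python3 tilt.py
```

```text
time_s: 10.75
ee_pos: [0.4719, -0.1391, 0.2589]
eef_rot: [-2.872, 1.567, -2.982]
force: [-0.2, 0.1, -4.5]
grip_width: 0.0216
t 10.75 pos [ 0.4719 -0.1391  0.2589] F [-0.2  0.1 -4.5] n 213 lean(z per x) deg 29.3 at0 2.8 y lean -3.5 lowest 105.1
time_s: 11.3
ee_pos: [0.472, -0.139, 0.2586]
eef_rot: [-2.928, 1.566, -3.038]
force: [-0.5, -0.5, -4.2]
grip_width: 0.0219
t 11.3 pos [ 0.472  -0.139   0.2586] F [-0.5 -0.5 -4.2] n 215 lean(z per x) deg 29.3 at0 2.7 y lean -4.2 lowest 103.7
```

```bash
python3 -m handwheel '[[[0,0,0],0,1],[[0,0,0],0,1],[[0,0,0],0,1],[[0,0,0],0,1],[[0,0,0],0,1]]' 9
python3 tilt.py
python3 -m handwheel '[[[0,0,0],0,1],[[0,0,0],0,1],[[0,0,0],0,1],[[0,0,0],0,1],[[0,0,0],0,1]]' 7
python3 tilt.py
```

```text
time_s: 11.85
ee_pos: [0.472, -0.139, 0.2586]
eef_rot: [-2.927, 1.566, -3.037]
force: [-1.0, 0.3, -3.5]
grip_width: 0.022
t 11.85 pos [ 0.472  -0.139   0.2586] F [-1.   0.3 -3.5] n 211 lean(z per x) deg 29.9 at0 1.9 y lean -3.9 lowest 103.8
time_s: 12.4
ee_pos: [0.472, -0.139, 0.2586]
eef_rot: [-2.929, 1.566, -3.039]
force: [0.7, -0.3, -2.8]
grip_width: 0.0222
t 12.4 pos [ 0.472  -0.139   0.2586] F [ 0.7 -0.3 -2.8] n 212 lean(z per x) deg 29.4 at0 2.5 y lean -4.1 lowest 103.2
```

The grip holds it by friction alone at 25°. I will upright it by sliding its tail into the fork's slot, up to the closed end, and pushing on until the grip stands above it. First the transport.

```bash
python3 - <<'E'
from h import *
goto((.458,.1475,.2586),(.037,.9993))
E
python3 -m handwheel '[[[0,20,-5],0,1],[[0,55,-15],0,1],[[0,95,-25],0,1],[[0,135,-34],0,1],[[0,160,-40],0,1]]' 25
```

```text
t 12.45 shift [ -0.  283.3 -45.4] spin -0.073 q [-0.36  0.14  1.62 -0.    1.38 -1.82] w 0.021630651081839085
time_s: 12.95
ee_pos: [0.4493, 0.0265, 0.2589]
eef_rot: [-2.995, 1.566, -3.104]
force: [1.0, 0.3, -4.1]
grip_width: 0.0215
```

```bash
python3 -m handwheel '[[[0,35,-1],-0.04,1],[[0,75,-2],-0.07,1],[[0,105,-4],-0.07,1],[[0,121,-5],-0.07,1],[[0,121,-5],-0.07,1]]'
python3 -m handwheel '[[[0,0,0],0,1],[[0,0,0],0,1],[[0,0,0],0,1],[[0,0,0],0,1],[[0,0,0],0,1]]'
python3 tilt.py;python3 - <<'E'
from h import *
goto((.458,.1475,.202),(.037,.9993))
E
```

```text
time_s: 13.45
ee_pos: [0.4573, 0.149, 0.2587]
eef_rot: [-3.117, 1.566, 3.129]
force: [0.4, 0.5, -3.8]
grip_width: 0.0218
time_s: 13.95
ee_pos: [0.4574, 0.1486, 0.2587]
eef_rot: [-3.113, 1.566, 3.133]
force: [0.8, -0.3, -4.8]
grip_width: 0.0218
t 13.95 pos [0.4574 0.1486 0.2587] F [ 0.8 -0.3 -4.8] n 353 lean(z per x) deg 28.8 at0 5.1 y lean -3.3 lowest 104.2
t 14.0 shift [56.7 -1.2  0.9] spin -0.0 q [ 0.24  0.12  1.65  0.    1.38 -1.3 ] w 0.021766030646386738
```

```bash
python3 -m handwheel '[[[18,-1,0],0,1],[[36,-1,1],0,1],[[56,-1,1],0,1],[[56,-1,1],0,1],[[56,-1,1],0,1]]'
python3 - <<'E'
from h import *
goto((.458,.1475,.202),(.037,.9993))
p,d=shot('top');p2,d2=shot('side')
cv2.imwrite('pics/a6.png',np.hstack([cv2.resize(p[130:220,160:220],(400,600),interpolation=cv2.INTER_CUBIC),cv2.resize(p2[150:300,190:290],(400,600),interpolation=cv2.INTER_CUBIC)]))
E
```

```text
time_s: 14.5
ee_pos: [0.4582, 0.1476, 0.2033]
eef_rot: [-3.118, 1.566, 3.128]
force: [-0.9, 0.2, -3.6]
grip_width: 0.0217
t 14.5 shift [ 1.3 -0.2 -0.2] spin -0.0 q [ 0.24  0.16  1.73  0.    1.25 -1.3 ] w 0.021739583872203417
```

View pics/a6.png

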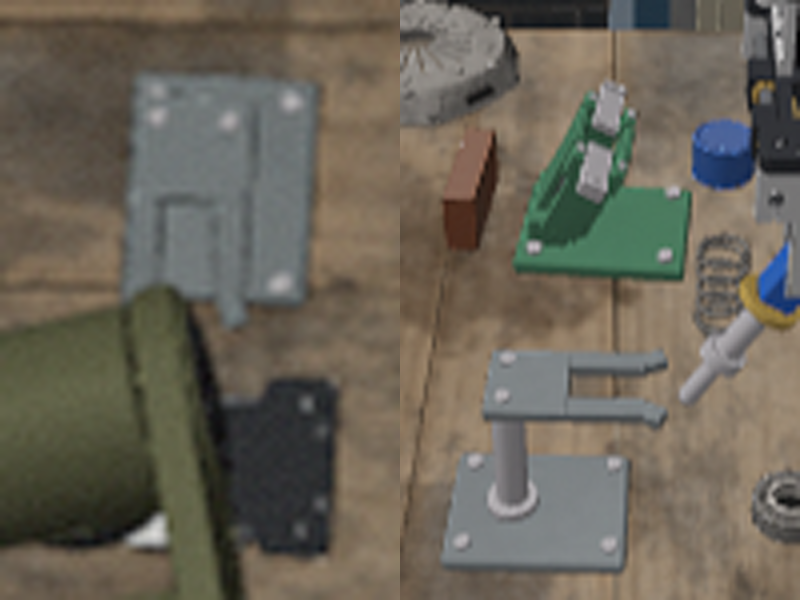

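The tail tip (685,395) sits centred before the slot, between the prongs (rows 360 and 412). I advance.

```bash
python3 -m handwheel '[[[0,0,14],0,1],[[0,0,28],0,1],[[0,0,42],0,1],[[0,0,56],0,1],[[0,0,68],0,1]]' 20
python3 -m handwheel '[[[0,0,5],0,1],[[0,0,10],0,1],[[0,0,15],0,1],[[0,0,20],0,1],[[0,0,25],0,1]]'
python3 tilt.py
```

```text
time_s: 15.1
ee_pos: [0.5273, 0.1453, 0.2047]
eef_rot: [2.83, 1.569, 2.793]
force: [-3.9, 0.2, -3.2]
grip_width: 0.0222
time_s: 15.6
ee_pos: [0.5524, 0.1444, 0.2047]
eef_rot: [2.807, 1.569, 2.771]
force: [-2.5, -0.1, -2.9]
grip_width: 0.0217
t 15.6 pos [0.5524 0.1444 0.2047] F [-2.5 -0.1 -2.9] n 832 lean(z per x) deg 24.9 at0 -6.6 y lean -2.7 lowest 101.6
```

```bash
python3 -m handwheel '[[[0,0,6],0,1],[[0,0,12],0,1],[[0,0,18],0,1],[[0,0,24],0,1],[[0,0,27],0,1]]'
python3 - <<'E'
from h import *
goto((.578,.143,.202),(.037,.9993))
p2,d2=shot('side')
cv2.imwrite('pics/a7.png',cv2.resize(p2[160:300,190:290],(430,600),interpolation=cv2.INTER_CUBIC))
E
```

```text
time_s: 16.15
ee_pos: [0.5805, 0.1433, 0.2045]
eef_rot: [2.743, 1.569, 2.705]
force: [-4.0, 0.2, -2.4]
grip_width: 0.022
t 16.15 shift [ 2.5 -0.4 -2.5] spin -0.0 q [ 0.18  0.42  1.39  0.    1.33 -1.35] w 0.022042978056544673
```

View pics/a7.png

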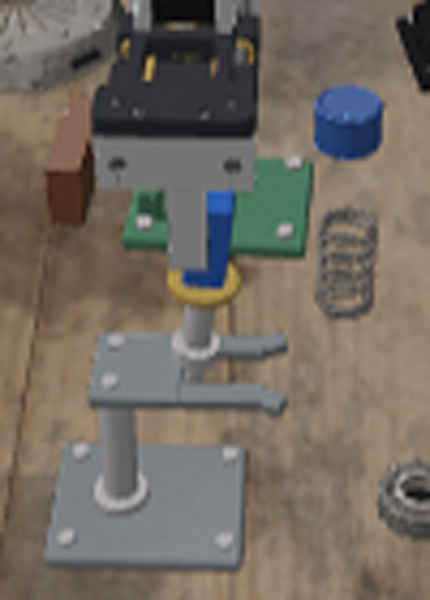

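The tail is at the slot's closed end (185,375), but the mandrel still leans some degrees: collar at (204,285), tail at (187,375). I push on and fit the lean only on the part above the plate.

```bash
cat > tilt2.py <<'E'
from h import *
import sys
zm=float(sys.argv[1]) if len(sys.argv)>1 else .121
p,R,o=tool(); im,d=camera('side'); np.savez('last_side.npz',p=im,d=d);W=pts('side',d).reshape(-1,3)
q=(W-p)@R*1000
m=(q[:,0]>16)&(W[:,2]>zm)&(np.abs(q[:,1])<28)&(np.abs(q[:,2])<60)
a=q[m]; bins=np.arange(16,a[:,0].max()+6,6); L=[]
for b in bins:
    s=a[(a[:,0]>=b)&(a[:,0]<b+6)]
    if len(s)>5: L.append((b+3,(s[:,2].min()+s[:,2].max())/2,s[:,2].max()-s[:,2].min(),s[:,1].max()))
L=np.array(L);print(L.round(1).tolist())
print('t',o['time_s'],'pos',p.round(4),'F',np.round(o['force'],1),'lean deg',np.degrees(np.arctan(np.polyfit(L[:,0],L[:,1],1)[0])).round(1))
E
python3 tilt2.py
python3 -m handwheel '[[[0,0,3],0,1],[[0,0,6],0,1],[[0,0,9],0,1],[[0,0,11],0,1],[[0,0,11],0,1]]'
python3 tilt2.py
```

```text
[[19.0, -8.0, 19.3, 12.5], [25.0, -6.7, 21.9, 11.8], [31.0, -6.2, 35.7, 19.8], [37.0, -6.5, 34.9, 20.1], [49.0, -4.0, 13.4, 8.9], [55.0, -3.8, 13.4, 9.5], [61.0, -2.5, 16.0, 9.7], [67.0, -1.3, 13.9, 11.4], [73.0, -1.1, 23.1, 14.4], [79.0, -1.3, 22.6, 13.6]]
t 16.2 pos [0.5806 0.1432 0.2045] F [-2.9  0.4 -2.7] lean deg 6.9
time_s: 16.75
ee_pos: [0.5916, 0.1428, 0.2044]
eef_rot: [2.654, 1.569, 2.616]
force: [-2.5, 0.6, -3.0]
grip_width: 0.0218
[[19.0, -11.1, 21.3, 13.3], [25.0, -11.0, 21.3, 13.2], [31.0, -10.8, 35.6, 20.2], [37.0, -10.1, 28.6, 18.5], [49.0, -10.5, 13.4, 8.5], [55.0, -10.4, 13.4, 9.0], [61.0, -10.3, 13.6, 8.6], [67.0, -10.2, 13.5, 9.7], [73.0, -10.0, 23.1, 13.0], [79.0, -10.1, 22.8, 13.1]]
t 16.75 pos [0.5916 0.1428 0.2044] F [-2.5  0.6 -3. ] lean deg 0.9
```

Upright now: lean is 0.9°, with the axis at x≈0.581, which agrees with the slot end. I back out of the mouth and measure the collar height.

```bash
python3 -m handwheel '[[[0,0,-12],0,1],[[0,0,-26],0,1],[[0,0,-42],0,1],[[0,0,-58],0,1],[[0,0,-70],0,1]]' 25
python3 -m handwheel '[[[0,0,0],0,1],[[0,0,0],0,1],[[0,0,0],0,1],[[0,0,0],0,1],[[0,0,0],0,1]]'
cat > brass.py <<'E'
from h import *
a=np.load('last_side.npz');W=pts('side',a['d']);h=cv2.cvtColor(a['p'],cv2.COLOR_BGR2HSV)
p=tool()[0];m=(cv2.inRange(h,(15,90,70),(32,255,255))>0)&(np.abs(W[...,0]-p[0])<.06)&(np.abs(W[...,1]-p[1])<.05)&(W[...,2]>.1)
w=W[m];v,u=np.nonzero(m);print('brass',len(w),'x',w[:,0].min().round(4),w[:,0].max().round(4),'y',w[:,1].min().round(4),w[:,1].max().round(4),'z',w[:,2].min().round(4),w[:,2].max().round(4))
s=w[w[:,1]>w[:,1].max()-.004];print('rim z',np.percentile(s[:,2],[5,50,95]).round(4), 'n',len(s),'vmax',v.max(),'u',u.min(),u.max())
E
python3 tilt2.py .09; python3 brass.py
```

```text
time_s: 17.3
ee_pos: [0.5211, 0.1454, 0.2046]
eef_rot: [1.523, 1.57, 1.486]
force: [-0.4, 0.6, -3.6]
grip_width: 0.0216
time_s: 17.8
ee_pos: [0.5214, 0.1454, 0.2044]
eef_rot: [1.558, 1.57, 1.521]
force: [0.7, -0.6, -3.7]
grip_width: 0.0218
[[19.0, -10.7, 21.7, 13.2], [25.0, -9.7, 19.7, 13.6], [31.0, -11.2, 35.5, 20.9], [37.0, -11.3, 35.4, 20.2], [49.0, -9.5, 13.4, 9.1], [55.0, -9.7, 13.5, 9.2], [61.0, -9.8, 13.6, 10.7], [67.0, -10.1, 13.6, 9.3], [73.0, -10.4, 23.0, 13.6], [79.0, -10.5, 22.8, 13.8], [85.0, -10.6, 22.8, 12.3], [91.0, 23.2, 72.9, 27.8], [97.0, 22.8, 72.3, 27.8], [103.0, 12.3, 51.5, 6.3], [109.0, -9.0, 9.3, 7.2]]
t 17.8 pos [0.5214 0.1454 0.2044] F [ 0.7 -0.6 -3.7] lean deg 13.5
brass 130 x 0.4917 0.5527 y 0.1311 0.1821 z 0.169 0.3207
rim z [0.3159 0.3181 0.3187] n 6 vmax 231 u 247 277
```

```bash
python3 - <<'E'
from h import *
a=np.load('last_side.npz');W=pts('side',a['d']);p=tool()[0]
i=camera_info('side');E=np.linalg.inv(np.array(i['extrinsics']))
c=E@[p[0]-.0105,.155,.14,1];u=int(round(i['fx']*c[0]/c[2]+i['cx']));print(u)
for v in range(205,260):
    w=W[v,u]
    if abs(w[1]-p[1])<.04: print(v,w.round(4)[1:],a['p'][v,u].tolist())
E
```

```text
265
206 [0.1685 0.2422] [114, 115, 118]
207 [0.1678 0.2392] [115, 117, 119]
208 [0.1683 0.237 ] [114, 116, 119]
209 [0.1702 0.2358] [115, 117, 120]
210 [0.1701 0.2332] [116, 117, 119]
211 [0.1657 0.2273] [116, 118, 119]
212 [0.1689 0.2271] [116, 118, 120]
213 [0.1711 0.2262] [116, 118, 120]
214 [0.1702 0.2229] [116, 118, 121]
215 [0.1682 0.2187] [116, 119, 121]
216 [0.1686 0.2164] [117, 119, 122]
217 [0.1682 0.2134] [117, 119, 122]
218 [0.1704 0.2125] [117, 119, 122]
219 [0.1684 0.2083] [116, 119, 122]
220 [0.166  0.2036] [117, 120, 123]
221 [0.1686 0.203 ] [117, 121, 124]
222 [0.1686 0.2003] [112, 117, 121]
223 [0.1665 0.1959] [108, 95, 94]
224 [0.1575 0.1858] [113, 55, 24]
225 [0.1567 0.1824] [113, 55, 24]
227 [0.157 0.177] [105, 111, 128]
228 [0.1558 0.1731] [78, 153, 179]
229 [0.1585 0.1726] [82, 151, 177]
230 [0.1636 0.1741] [70, 133, 158]
231 [0.1635 0.1711] [51, 88, 106]
232 [0.1659 0.1703] [88, 100, 109]
233 [0.1549 0.158 ] [116, 111, 113]
234 [0.153  0.1535] [112, 110, 111]
235 [0.1514 0.1492] [110, 108, 111]
236 [0.154  0.1485] [109, 107, 110]
237 [0.1539 0.1454] [108, 106, 109]
238 [0.1547 0.1432] [107, 105, 107]
239 [0.1565 0.1418] [106, 104, 107]
240 [0.1551 0.1376] [105, 102, 104]
241 [0.1529 0.1327] [110, 108, 110]
242 [0.1526 0.1294] [151, 148, 151]
243 [0.1582 0.1314] [167, 163, 168]
244 [0.1584 0.1285] [120, 117, 120]
245 [0.1579 0.1251] [106, 104, 106]
246 [0.1596 0.1236] [105, 103, 105]
247 [0.1516 0.1132] [104, 101, 103]
248 [0.1513 0.1098] [102, 100, 102]
249 [0.1521 0.1075] [101, 99, 101]
250 [0.1522 0.1044] [101, 99, 100]
251 [0.1515 0.1006] [101, 98, 101]
252 [0.1511 0.0971] [100, 98, 100]
253 [0.1531 0.0958] [100, 98, 99]
254 [0.1518 0.0914] [101, 98, 99]
255 [0.1521 0.0884] [102, 103, 107]
```

```bash
python3 -m handwheel '[[[12,0,0],0,1],[[24,0,0],0,1],[[38,0,0],0,1],[[51,0,0],0,1],[[51,0,0],0,1]]'
python3 -m handwheel '[[[0,0,4],0,1],[[0,0,8],0,1],[[0,0,13],0,1],[[0,0,20],0,1],[[0,0,28],0,1]]'
python3 -m handwheel '[[[0,0,8],0,1],[[0,0,16],0,1],[[0,0,24],0,1],[[0,0,32],0,1],[[0,0,37],0,1]]'
python3 tilt2.py .12; python3 brass.py
python3 - <<'E'
from h import *
goto((.588,.1430,.152),(.037,.9993))
p2=np.load('last_side.npz')['p']
cv2.imwrite('pics/a8.png',cv2.resize(p2[160:300,190:290],(430,600),interpolation=cv2.INTER_CUBIC))
E
```

```text
time_s: 18.35
ee_pos: [0.5204, 0.1452, 0.151]
eef_rot: [-3.105, 1.567, 3.141]
force: [0.4, 0.1, -3.0]
grip_width: 0.0219
time_s: 18.85
ee_pos: [0.5492, 0.1442, 0.1511]
eef_rot: [-3.126, 1.568, 3.12]
force: [0.5, 0.3, -4.2]
grip_width: 0.0216
time_s: 19.35
ee_pos: [0.5868, 0.1427, 0.1509]
eef_rot: [-3.128, 1.568, 3.117]
force: [0.2, -1.1, -4.0]
grip_width: 0.0216
[[19.0, -11.4, 20.1, 13.4], [25.0, -9.9, 23.1, 13.4], [31.0, -10.7, 34.5, 19.3]]
t 19.35 pos [0.5868 0.1427 0.1509] F [ 0.2 -1.1 -4. ] lean deg 3.3
brass 129 x 0.5568 0.6182 y 0.1295 0.1843 z 0.115 0.2773
rim z [0.2629 0.265  0.2661] n 5 vmax 249 u 216 245
t 19.4 shift [-1.1  0.4  0.8] spin -0.001 q [ 0.18  0.48  1.43  0.    1.23 -1.36] w 0.021718178821053365
```

View pics/a8.png

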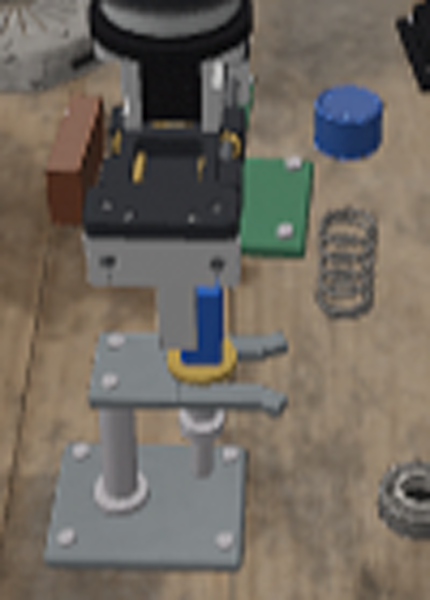

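The collar (200,362) is over the plate, the neck is in the slot and the flange (200,420) is under it. I lower until contact.

```bash
python3 -m handwheel '[[[0,0,1],0,1],[[0,0,1.5],0,1],[[0.5,0,1.5],0,1],[[1,0,1.5],0,1],[[1.5,0,1.5],0,1]]'
python3 -m handwheel '[[[0.5,0,0],0,1],[[1,0,0],0,1],[[1.5,0,0],0,1],[[2,0,0],0,1],[[2,0,0],0,1]]'
```

```text
time_s: 19.9
ee_pos: [0.5887, 0.1426, 0.1501]
eef_rot: [3.117, 1.568, 3.08]
force: [-3.2, -1.4, 7.0]
grip_width: 0.0217
time_s: 20.4
ee_pos: [0.589, 0.1426, 0.1499]
eef_rot: [2.312, 1.57, 2.274]
force: [-5.2, -1.6, 14.5]
grip_width: 0.0218
```

```bash
python3 -m handwheel '[[[-1,0,0],0,0.3],[[-1,0,0],0,0.3],[[-1,0,0],0,0.3],[[-1,0,0],0,-0.3],[[-1,0,0],0,-0.3]]' 20
python3 -m handwheel '[[[0,0,0],0,-0.3],[[0,0,0],0,-0.3],[[0,0,0],0,-0.3],[[-10,0,0],0,-0.3],[[-25,0,0],0,-0.3]]'
python3 -m handwheel '[[[-25,0,0],0,-0.3],[[-50,0,0],0,-0.3],[[-80,0,0],0,-0.3],[[-110,0,0],0,-0.3],[[-110,0,0],0,-0.3]]'
python3 -m handwheel '[[[0,0,-30],0,-0.3],[[0,0,-70],0,-0.3],[[0,0,-110],0,-0.3],[[0,0,-150],0,-0.3],[[0,0,-180],0,-0.3]]'
python3 - <<'E'
from h import *
p,d=shot('top');p2,d2=shot('side')
cv2.imwrite('pics/a9.png',np.hstack([cv2.resize(p[130:220,160:220],(400,600),interpolation=cv2.INTER_CUBIC),cv2.resize(p2[150:300,190:290],(400,600),interpolation=cv2.INTER_CUBIC)]))
for n,q,D in(('top',p,d),('side',p2,d2)):
    W=pts(n,D);h=cv2.cvtColor(q,cv2.COLOR_BGR2HSV);near=(np.hypot(W[...,0]-.578,W[...,1]-.143)<.05)&(W[...,2]>.1)
    for nm,lo,hi in(('blue',(105,130,50),(130,255,255)),('brass',(15,90,70),(32,255,255))):
        w=W[(cv2.inRange(h,lo,hi)>0)&near]
        if len(w):print(n,nm,len(w),w.mean(0).round(4),w.min(0).round(4),w.max(0).round(4))
    if n=='top':
        for nm,c in (('brg',(.4519,.1411,.018)),('tin',(.4688,-.2381,.038))):
            m=(np.hypot(W[...,0]-c[0],W[...,1]-c[1])<.06)&(abs(W[...,2]-c[2])<.01);w=W[m];print(nm,len(w),w.mean(0).round(4) if len(w) else '')
E
```

```text
time_s: 20.9
ee_pos: [0.589, 0.1426, 0.1507]
eef_rot: [2.656, 1.57, 2.619]
force: [-0.6, -0.2, -0.9]
grip_width: 0.045
time_s: 21.4
ee_pos: [0.5888, 0.1426, 0.1762]
eef_rot: [3.112, 1.569, 3.075]
force: [-0.6, 0.1, 0.3]
grip_width: 0.0614
time_s: 21.9
ee_pos: [0.5899, 0.1428, 0.2922]
eef_rot: [0.281, 1.564, 0.243]
force: [0.1, 0.3, 0.2]
grip_width: 0.0612
time_s: 22.4
ee_pos: [0.4079, 0.1494, 0.2915]
eef_rot: [0.292, 1.563, 0.255]
force: [-0.6, 0.3, 0.9]
grip_width: 0.0612
top blue 64 [0.576  0.1393 0.1679] [0.5681 0.1287 0.1338] [0.5872 0.1497 0.1782]
top brass 44 [0.5718 0.1344 0.1221] [0.5605 0.1227 0.1136] [0.5902 0.1566 0.1431]
brg 67 [0.4662 0.1383 0.0152]
tin 220 [ 0.4705 -0.24    0.037 ]
side blue 214 [0.5779 0.1514 0.1541] [0.5677 0.1335 0.1238] [0.5884 0.1577 0.1729]
side brass 84 [0.5776 0.1505 0.1184] [0.5612 0.1244 0.1125] [0.5958 0.1628 0.1212]
```

```bash
python3 - <<'E'
from h import *
W=pts('side',np.load('last_side.npz')['d'])
m=(np.hypot(W[...,0]-.578,W[...,1]-.143)<.03)&(W[...,2]>.122)
for a,b in((.124,.135),(.135,.15),(.15,.168)):
    w=W[m&(W[...,2]>a)&(W[...,2]<b)];print(a,((w[:,0].min()+w[:,0].max())/2).round(4),w[:,1].max().round(4))
m=(np.hypot(W[...,0]-.4519,W[...,1]-.1411)<.05)&(W[...,2]>.012)&(W[...,2]<.03);w=W[m];print('bearing',((w.min(0)+w.max(0))/2).round(4))
print(hand_in())
E
```

```text
0.124 0.5782 0.1567
0.135 0.5779 0.1567
0.15 0.5778 0.1577
bearing [0.452  0.1447 0.0157]
the job is handed in; nothing more can be done
None
```

The mandrel is hanging upright in the grey fork, released, and the job is handed in at about 22.5 s of the 56 s allowed. No verdict came back.

**What I did:** I rocked the mandrel to both sides inside a loose jaw gap, gripped it, and drew it out 106 mm along its axis. It came out leaning 25° and did not swing upright when I eased the grip. So I pushed its tail against the closed end of the fork's slot until it stood upright. Then I entered the slot from the mouth, lowered until the collar touched, let go and backed the arm away.

**Checks before handing in:**
- **Position:** the grip and collar axis is at about (0.578, 0.144), within 1–2 mm of my estimate of the seat point.
- **Collar height:** the rim measures 0.1125–0.121 m, so it lies flat on the fork's top face at 0.115 m.
- **Lean:** fore-and-aft, the grip's centre shifts only 0.4 mm from bottom to top, so it is nearly vertical. Its near flat moves at most 1 mm sideways.
- **Bystanders:** the bearing and tin measured within a few millimetres of where they started. I did not remeasure the spring or the block; neither was touched as far as the pictures and forces show.

**Weak points:**
- **Right claw:** I could not see it. I judged it pushed back from the equal travel and force (about 14 N), and because the mandrel then drew out freely. The left claw measured roughly 9 mm.
- **Camera disagreement:** the top and side cameras differ in y, by about 4 mm on the fork plate. I took the middle.
- **Final picture:** it was refused at the 12-view limit, so the last check rests on colour and depth numbers only.

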